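# Set up the first-aid chart on its folding stand

### The arm

A 7-joint arm with a two-finger parallel gripper is mounted at the origin on the work surface. World frame = base frame: x ahead of the robot, y to its left, z up, the work surface at z = 0. Lengths are in m, angles in rad, forces in N, time in s.
With the tool pointing down it reaches from about 0.35 to 0.9 m from the base axis. Payload 8.1 kg.
Tool frame: the origin (TCP) lies between the finger pads; the fingertips stand 17 mm ahead of it and the grasp point (between the pads) lies 2 mm behind it; z points along the fingers, y is the line along which they close (so a half turn about z gives the same grasp; the last joint's range is limited). The gripper opens to 92 mm and grips with 3 to 60 N. Pads are 19 mm wide; open, the fingers measure 130 mm over their backs; the gripper's body (75 mm by 190 mm) begins 47 mm behind the grasp point.
Start: joints at [-1.451, 0.434, 0.025, 1.573, -0.012, 1.134, -0.075], TCP at [0.138, 0.61, 0.244] pointing down, gripper open.
Joint ranges: [-2.62, 2.62], [-0.44, 2.09], [-1.27, 1.32], [0.08, 2.57], [-1.32, 4.46], [0.12, 2], [-2.74, 2.74]. Speed limits (rad/s): [2.22, 2.22, 3.01, 3.01, 3.14, 3.14, 3.14].

### API

Orientations are given as a rotation vector (axis times angle).
In Python, from cell import observe, get_image, calibration, sign_off, look_for, regions_of, landmark_of gives the robot as it stands.
- The arm moves only by the tool jog_arm, never from a script. Its argument "plan" is a list of rows, each an object with "offset": the shift along the tool's x, y, z normalised to -1 to 1, where 1 is 0.15 m, a list of three; "twist": the turn, a rotation vector about the tool's x, y, z normalised to -1 to 1, where 1 is 2 pi rad, a list of three; "fingers": the gripper command: -1 is shut, 1 is fully open, values between are in proportion. In form: [{"offset": [x, y, z], "twist": [ax, ay, az], "fingers": fingers}, ...]. A call has 1 to 20 rows; each row is the pose to reach, as a shift and turn from the pose commanded when the call began, along the tool's axes at that moment, turning the shorter way round; what a row does not reach only later rows make up. A row lasts 1/8 s, in which the tool goes at most 62.5 mm and 10.7 degrees, less where a joint would pass 70% of its speed; a pose out of reach is approached as far as the arm can. A call with a number of a shift or a turn outside -1 to 1 is refused whole. A call with a gripper value outside its range is refused whole. The fingers move at their own pace and stop on an object; "newtons" is the grip in N (left out, the last holds). Time passes only in rows, so rows that repeat a pose let the fingers close. It gives the time, the measured TCP pose, the force, the opening and the grip force at its end, in the units of the state.
- observe(): the state, without advancing time (a new reading comes with each control period).
- get_image(name): name is "side" or "top"; returns the picture (420x560x3 uint8, red, green, blue); there is no depth.
- calibration(name): a dict with "fov_y" (degrees; the focal length in pixels is half the picture's height over the tangent of half this angle, whatever the lens; pixels are square), "cx", "cy" (the principal point, pixels), "position" and "attitude" of the camera in the world. Camera axes: x right, y down, z forward; pixel columns grow to the right and rows downward; lengths in m; the calibration is good to about 2 mm. A picture is of the moment at which its call begins. calibration takes no time and is no camera call.
- sign_off(): hands the job in; it is judged then, once.
Trained networks look in the newest picture that a camera, given by its name, has taken for a name from the list of things; names that differ only in an ending like _2 or _b are one class to them, and where a whole thing is asked for, a point or a joint stands for the part that bears it (a point fixed in the world has none). Each returns a list of dicts, best first, with "conf" (0 to 1); they miss things now and then, are a little off and sometimes report something else, mostly with a low value. They report only what shows in the picture. A call takes as long as a camera call.
- look_for(thing, camera): "box" ([left, top, width, height] as shares, 0 to 1, of the picture: columns of its width, rows of its height, round what is visible of it).
- regions_of(thing, camera): "region" (420x560 bool, what is visible of it) and "box" ([left, top, width, height] as shares, 0 to 1, of the picture: columns of its width, rows of its height, round what is visible of it).
- landmark_of(thing, camera): "at" ([row, column] as shares, 0 to 1, of the picture: columns of its width, rows of its height: a listed point, or the origin of a listed thing).
The state is a dict: "clock": time; "joints": joint angles; "dq": joint speeds; "joint_efforts": joint torques, N m; "position": TCP position; "ee_rot": TCP orientation; "force": force on the tool from outside, world axes, zero at the start; "ft_torque": the same for the moment, N m; "width": opening from 0.0 (shut) to 1.0 (fully open); "gripper_force": force on a finger pad.
Only numpy, scipy, OpenCV 4.12 (cv2) and the standard library are available. Lean on these libraries where they do the work, as an engineer would, in place of code of your own. Each camera call takes 0.05 s, during which the arm holds its last target. There are 200 camera calls.

### The job

Swing the folded prop leg of the chart stand up and back until it reaches its stop. Then take the first-aid chart (the taller board, without a clip) out of the rack and stand it on the stand, foot behind the lips, in the middle and square, leaning back against the leg with its printed face still to the front (the side with the lips). Leave the clipboard in the rack and do not knock over the cups or the jar.

Things in the scene. Friction and masses are not known exactly. Their poses are not given: they have to be found in the camera images.
- stand: chart stand (grey base, aluminium leg), fixed. Origin at table height under the leg's hinge axis; x to the front (lip side), y along the lips, z up. Base plate x -95 to 55, y -75 to 75, top at z 12 mm. Two lips, 34 mm wide, at y -55 and 55, x 30 to 38, up to z 28 mm. Hinge cheeks at y -29 and 29, x -16 to 2, up to z 38 mm. The board's foot stands on the plate between hinge and lips
- leg (a joint): prop leg angle (rad): 0 flat to the stand's front (+x), 1.57 upright, 1.87 at its stop, leaning back. Starts at 0.35 to 0.75. Friction hinge, 0.12 N m (1 to 3 N at the bar): stays where left. Axis along the stand's y at x 0, z 24 mm. Stem 40 mm wide, 8 thick; crossbar at its end 90 wide, 18 x 8 mm, reaching 110 mm from the axis. At the stop its former underside faces front; the board leans on it
- leg_bar (a point): middle of the end edge of the leg's crossbar, 110 mm from the hinge axis; x points along the leg away from the hinge
- rack: grey two-slot file rack, fixed; base 170 (x) x 150 (y) mm, 12 mm thick, origin at the centre of its underside, z up. Slots run along y at x -40 and 40 mm, 14 mm wide, walls to 57 mm above the table. A board stands upright in each, face to the rack's +x; which board is in which slot varies
- chart_center (a point): centre of the first-aid chart: loose wooden board 170 mm wide (y), 190 tall (z), 10 thick (x), 0.13 to 0.25 kg, a printed sheet of six picture panels on its +x face, no clip. It stands in the rack, top edge 202 mm above the table; take it by the top edge across its thickness. x points out of the printed face, z up
- chart_foot (a point): middle of the chart's bottom edge, 95 mm below chart_center along the board's z; same axes
- clipboard: the other board in the rack: wooden clipboard 130 mm wide (y), 150 mm tall (z), 10 mm thick (x), with an 80 mm wide steel clip on its face, reaching 8 mm above its top edge and 8 mm out; loose; origin at the middle of its bottom edge. Leave it in the rack
- cup_a: loose plastic cup, 110 mm tall, 74 mm across the rim, standing upright; origin at the centre of its underside, z up its axis
- cup_b: loose plastic cup, 110 mm tall, 74 mm across the rim, standing upright; origin at the centre of its underside, z up its axis
- cup_c: loose plastic cup, 110 mm tall, 74 mm across the rim, standing upright; origin at the centre of its underside, z up its axis
- jar: white jar with lid, 75 mm tall, 52 mm across, loose; origin at the centre of its underside, z up its axis

How it is judged:
By the outcome, as a careful person would: the job done as asked, in the order asked, and still so for the second after the job is handed in, with the robot touching nothing.
It also fails if it takes over 56 s, if anything falls off the work surface, if the arm or the gripper's body presses on something with over 40 N, if the wrist force passes 120 N, or if a joint passes its speed limit or range.

## Working session

There is one attempt and no reset: what is moved stays moved. The work goes in short steps, Python scripts to look and compute and a tool call to move; the robot and the scene stay as the last step left them, time stands still between calls to the robot, and variables do not carry over. Pictures are saved under pics/ and viewed, at most 12 in all, crops included, and the job is handed in when it is done.

Besides the shell and the picture viewer there is one more tool, called after "Request:" as name([rows], argument=value, ...), one row to a line, values as JSON. jog_arm: Moves the arm, as the interface text tells. Scaled input: -1 to 1 covers 0.15 m each way for a shift and 2 pi rad each way for a turn. Its arguments: {"type":"object","properties":{"plan":{"type":"array","items":{"type":"object","properties":{"offset":{"type":"array","items":{"type":"number","minimum":-1,"maximum":1}},"twist":{"type":"array","items":{"type":"number","minimum":-1,"maximum":1}},"fingers":{"type":"number"}}}},"newtons":{"type":"number"}},"required":["plan"]}

```bash
mkdir -p pics; cat > h.py <<'E'
import numpy as np,cv2
from scipy.spatial.transform import Rotation as R
from cell import *
def save(n,f):
    im=get_image(n); cv2.imwrite('pics/'+f,im[...,::-1]); return im
E
python3 - <<'E'
from h import *
s=observe();print(s)
for n in('side','top'):
    save(n,n+'0.png');print(n,calibration(n))
    for t in('stand','leg_bar','leg','rack','chart_center','chart_foot','clipboard','cup_a','jar'):
        print(t,[(round(d['conf'],2),np.round(np.array(d['at'])*[420,560],1).tolist()) for d in landmark_of(t,n)])
E
```

```text
{'clock': 0.0, 'joints': array([-1.45060989,  0.43522532,  0.02497354,  1.57409923, -0.01158148,
        1.133984  , -0.0750687 ]), 'dq': array([-5.30929529e-04,  1.10188998e-03, -1.10012726e-03,  4.95018863e-04,
       -9.39486140e-05,  5.42947558e-04, -5.81456669e-04]), 'joint_efforts': array([-9.87514577e-04, -6.67854810e+01,  9.84061360e-01, -3.14454925e+01,
       -6.06625713e-02,  4.30568901e-02,  1.58190264e-04]), 'position': array([0.1380456 , 0.60907001, 0.24294268]), 'ee_rot': array([-3.49275751e-01, -3.12210027e+00,  2.46800565e-03]), 'force': array([ 0.99888923, -0.18598192, -0.18050326]), 'ft_torque': array([-0.02003859, -0.00735688,  0.01701637]), 'gripper_force': 0.0, 'width': 0.9974476075131936}
side {'fov_y': 56.800011448244064, 'cx': 270.9784547533014, 'cy': 213.61923488283293, 'position': array([ 0.44105433, -0.91169934,  0.7028396 ]), 'attitude': array([-2.18063018,  0.23084963, -0.12770444])}
stand [(0.56, [194.7, 225.8]), (0.46, [207.4, 305.8])]
leg_bar [(0.54, [168.8, 252.0])]Traceback (most recent call last):
  File "<stdin>", line 6, in <module>
ValueError: it knows: chart_center, chart_foot, clipboard, cup, jar, leg_bar, rack, stand
```

```bash
python3 - <<'E'
from h import *
for n in('side','top'):
    save(n,n+'0.png');c=calibration(n);print(n,c['fov_y'],c['cx'],c['cy'],c['position'],c['attitude'])
    for t in('stand','leg_bar','rack','chart_center','chart_foot','clipboard','cup','jar'):
        print(t,[(round(d['conf'],2),np.round(np.array(d['at'])*[420,560],1).tolist()) for d in landmark_of(t,n)])
E
```

```text
side 56.800011448244064 270.9784547533014 213.61923488283293 [ 0.44105433 -0.91169934  0.7028396 ] [-2.18063018  0.23084963 -0.12770444]
stand [(0.78, [193.9, 227.7])]
leg_bar [(0.54, [168.7, 251.4])]
rack [(0.95, [268.8, 243.2])]
chart_center [(0.75, [228.7, 253.3]), (0.68, [209.8, 304.3])]
chart_foot [(0.82, [262.0, 252.2])]
clipboard [(0.88, [272.4, 223.1]), (0.37, [268.7, 240.7])]
cup [(0.91, [206.0, 306.2]), (0.9, [182.1, 287.3]), (0.83, [343.5, 248.4])]
jar [(0.57, [220.8, 295.5])]
top 43.75817119954019 278.45816431129083 206.76289208960517 [ 0.50886976 -0.0888763   1.50833725] [-2.17284009  2.18800489 -0.05310283]
stand [(0.8, [230.5, 188.8])]
leg_bar [(0.68, [199.9, 174.9])]
rack [(0.84, [235.9, 318.8])]
chart_center [(0.56, [221.0, 311.8]), (0.25, [241.3, 402.0])]
chart_foot [(0.58, [225.8, 311.7])]
clipboard [(0.61, [251.5, 326.4])]
cup [(0.95, [242.5, 400.6]), (0.94, [155.4, 178.6]), (0.82, [150.4, 231.8])]
jar [(0.79, [169.2, 260.7]), (0.55, [236.8, 319.3])]
```

View pics/side0.png

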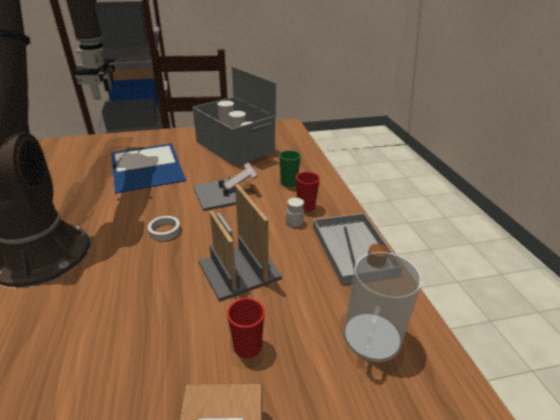

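View pics/top0.png

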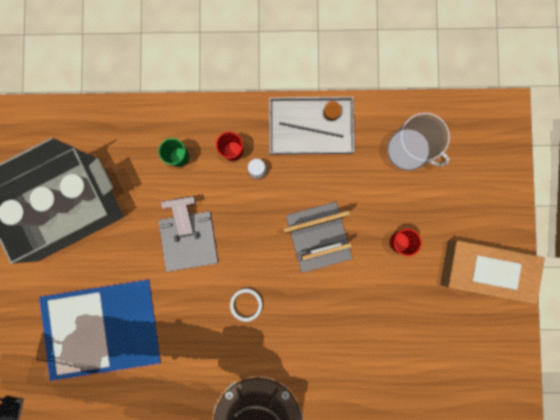

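```bash
cat >> h.py <<'E'
C={n:calibration(n) for n in('side','top')}
def proj(n,P):
    c=C[n];f=210/np.tan(np.radians(c['fov_y']/2))
    q=(np.atleast_2d(P)-c['position'])@R.from_rotvec(c['attitude']).as_matrix()
    return np.c_[c['cx']+f*q[:,0]/q[:,2],c['cy']+f*q[:,1]/q[:,2]]
def ray(n,uv,z):
    c=C[n];f=210/np.tan(np.radians(c['fov_y']/2))
    d=R.from_rotvec(c['attitude']).apply([(uv[0]-c['cx'])/f,(uv[1]-c['cy'])/f,1]);p=c['position']
    return p+d*(z-p[2])/d[2]
def box(x0,x1,y0,y1,z0,z1): return np.array([[x,y,z] for x in(x0,x1) for y in(y0,y1) for z in(z0,z1)])/1e3
def T(P,p): # p=x,y,yaw
    c,s=np.cos(p[2]),np.sin(p[2]); return P@np.array([[c,s,0],[-s,c,0],[0,0,1]])+[p[0],p[1],0]
def fill(n,boxes):
    m=np.zeros((1680,2240),np.uint8)
    for b in boxes:
        h=cv2.convexHull(np.round((proj(n,b)+.5)*64).astype(np.int32)); cv2.fillConvexPoly(m,h,255,shift=4)
    return cv2.resize(m,(560,420),interpolation=cv2.INTER_AREA)/255.
def legbox(a):
    out=[]
    for b in(box(0,110,-20,20,-4,4),box(92,110,-45,45,-4,4)):
        c,s=np.cos(a),np.sin(a); out.append(b@np.array([[c,0,s],[0,1,0],[-s,0,c]])+[0,0,.024])
    return out
STAND=[box(-95,55,-75,75,0,12),box(30,38,-72,-38,12,28),box(30,38,38,72,12,28),box(-16,2,-33,-25,12,38),box(-16,2,25,33,12,38)]
E
python3 - <<'E'
from h import *
import pickle
D={}
for n in('side','top'):
    im=get_image(n);D[n]=im
    for t in('stand','leg_bar','rack','chart_center','clipboard','cup','jar'):
        D[n,t]=regions_of(t,n)
        print(n,t,[(round(d['conf'],2),int(d['region'].sum()),np.round(np.array(d['box'])*[560,420,560,420]).tolist()) for d in D[n,t]])
pickle.dump(D,open('d.pkl','wb'))
for n,(x,y,w,h) in dict(side=(150,140,170,160),top=(140,130,290,155)).items():
    v=D[n].copy()
    for t,c in(('stand',(255,0,255)),('rack',(0,255,255)),('chart_center',(255,255,0)),('clipboard',(0,0,255))):
        if D[n,t]:
            k,_=cv2.findContours(D[n,t][0]['region'].astype(np.uint8),0,2)
            D[n,t,'k']=k
    S=800//w if n=='top' else 3
    o=cv2.resize(v[y:y+h,x:x+w],None,fx=S,fy=S,interpolation=cv2.INTER_CUBIC)
    for t,c in(('stand',(255,0,255)),('rack',(0,255,255)),('chart_center',(255,255,0)),('clipboard',(0,0,255))):
        if (n,t,'k') in D: cv2.drawContours(o,[((q-[x,y])*S+S//2).astype(int) for q in D[n,t,'k']],-1,c,1)
    D[n,'o']=o
a,b=D['side','o'],D['top','o']
a=cv2.resize(a,(380,360));b=cv2.resize(b,(800,428)) if 0 else b
cv2.imwrite('pics/ov_s.png',D['side','o'][...,::-1]);cv2.imwrite('pics/ov_t.png',b[...,::-1])
E
```

```text
side stand [(0.6, 1323, [196.0, 165.0, 64.0, 45.0])]
side leg_bar [(0.83, 332, [224.0, 163.0, 33.0, 27.0])]
side rack [(0.75, 2352, [200.0, 237.0, 82.0, 65.0])]
side chart_center [(0.73, 1733, [236.0, 184.0, 33.0, 99.0])]
side clipboard [(0.81, 989, [211.0, 211.0, 25.0, 76.0])]
side cup [(0.66, 1774, [226.0, 298.0, 35.0, 60.0]), (0.61, 742, [295.0, 172.0, 29.0, 42.0])]
side jar [(0.84, 470, [285.0, 196.0, 17.0, 32.0]), (0.39, 1786, [227.0, 297.0, 34.0, 60.0])]
top stand []
top leg_bar [(0.87, 647, [160.0, 195.0, 34.0, 43.0])]
top rack [(0.69, 2635, [286.0, 203.0, 64.0, 72.0]), (0.68, 288, [247.0, 158.0, 22.0, 21.0])]
top chart_center [(0.69, 446, [282.0, 210.0, 68.0, 21.0])]
top clipboard [(0.91, 323, [303.0, 246.0, 53.0, 12.0])]
top cup [(0.96, 609, [216.0, 129.0, 25.0, 30.0]), (0.78, 690, [157.0, 138.0, 37.0, 29.0]), (0.71, 659, [393.0, 229.0, 26.0, 28.0]), (0.55, 385, [283.0, 210.0, 67.0, 22.0]), (0.38, 3119, [159.0, 195.0, 58.0, 75.0])]
top jar [(0.81, 304, [250.0, 158.0, 19.0, 18.0])]
```

View pics/ov_s.png

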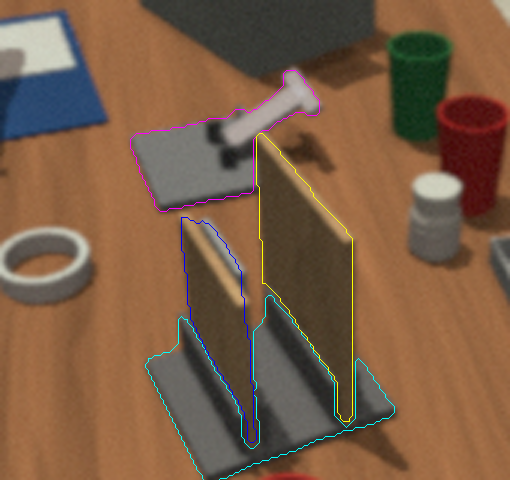

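View pics/ov_t.png

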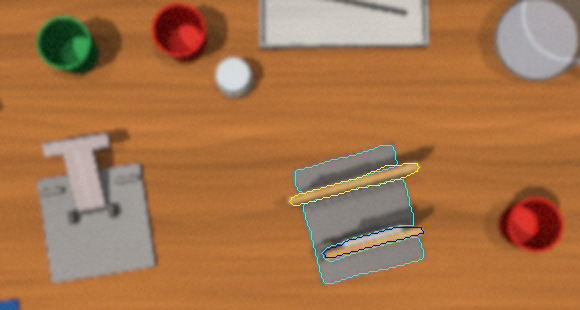

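```bash
cat > fit.py <<'E'
from h import *
import pickle
from scipy.optimize import minimize
D=pickle.load(open('d.pkl','rb'))
def fit(masks,model,p0,ign={},s=None):
    ms={n:cv2.GaussianBlur(m.astype(np.float32),(0,0),1) for n,m in masks.items()}
    def cost(p):
        e=0
        for n,m in ms.items():
            d=(cv2.GaussianBlur(fill(n,model(p)),(0,0),1)-m)**2
            if n in ign: d=d*~ign[n]
            e+=d.sum()/m.sum()
        return e
    S=np.vstack([p0]+[np.array(p0)+np.eye(len(p0))[i]*s[i] for i in range(len(p0))])
    for _ in range(2):
        r=minimize(cost,S[0],method='Nelder-Mead',options=dict(initial_simplex=S,maxiter=500,xatol=1e-4,fatol=1e-5)); S=np.vstack([r.x]+[r.x+np.eye(len(p0))[i]*s[i]/2 for i in range(len(p0))])
    return r.x,r.fun
if __name__=='__main__':
    dil=lambda m:cv2.dilate(m.astype(np.uint8),np.ones((5,5)))>0
    g=lambda n,t,i=0:D[n,t][i]['region']
    q0=ray('top',(188,233),.02); c0=ray('top',(317,221),.2)
    ms={'side':g('side','stand'),'top':g('top','cup',4)}
    mod=lambda p:[T(b,p[:3]) for b in STAND+legbox(p[3])]
    for k in(['side','top'],['top'],['side']):
        print('stand',k,*fit({n:ms[n] for n in k},mod,[q0[0],q0[1],.1,.5],{'side':dil(g('side','chart_center'))},[.01,.01,.1,.2]))
    ms={'side':g('side','chart_center'),'top':g('top','chart_center')}
    CH=box(-5,5,-85,85,12,202)
    ig={n:dil(g(n,'rack')) for n in ms}
    for k in(['side','top'],['top'],['side']):
        print('chart',k,*fit({n:ms[n] for n in k},lambda p:[T(CH,p)],[c0[0],c0[1],-.25+.5],ig,[.01,.01,.1]))
    ms={n:g(n,'chart_center')|g(n,'rack')|g(n,'clipboard') for n in ms}
    rk=lambda p:[T(b,p[:3]) for b in [box(-85,85,-75,75,0,12),*[box(x-9,x+9,-75,75,0,57) for x in(-40,40)],box(35+p[4],45+p[4],p[3]-85,p[3]+85,12,202),box(-45,-35,p[5]-65,p[5]+65,12,162),box(-35,-27,p[5]-40,p[5]+40,140,170)]]
    print('rack',*fit(ms,lambda p:rk([*p[:3],p[3]*1e3,p[4]*1e3,p[5]*1e3]),[c0[0]-.04,c0[1],.25,0,0,0],{},[.01,.01,.1,.01,.003,.01]))
    for t,z in(('cup',.11),('jar',.075)):
        for d in D['top',t]:
            b=d['box'];print(t,round(d['conf'],2),ray('top',((b[0]+b[2]/2)*560,(b[1]+b[3]/2)*420),z/2).round(3))
E
python3 fit.py
```

```text
stand ['side', 'top'] [0.53018808 0.19997541 0.15491959 0.4682092 ] 0.010878428075108346
stand ['top'] [0.53084159 0.19972707 0.15475478 0.48358073] 0.0034834747375231223
stand ['side'] [0.52893495 0.20004828 0.15792746 0.46015052] 0.005693746590441254
chart ['side', 'top'] [ 0.55673841 -0.16184849  0.25320159] 0.019690120801466142
chart ['top'] [ 0.55842142 -0.16279329  0.26520095] 0.0065410602622686335
chart ['side'] [ 0.55557226 -0.16551225  0.24251529] 0.0015056206612812323
rack [ 0.51987932 -0.17834259  0.24821729  0.00578381 -0.00098127  0.00061547] 0.018775491281615857
cup 0.96 [0.781 0.073 0.055]
cup 0.78 [0.758 0.224 0.055]
cup 0.71 [ 0.5   -0.418  0.055]
cup 0.55 [ 0.565 -0.17   0.055]
cup 0.38 [0.533 0.186 0.055]
jar 0.81 [ 0.717 -0.013  0.038]
```

```bash
cat >> h.py <<'E'
ST=np.array([.5302,.200,.155])
def tool(t,yaw,flip=1):
    """tool z=(sin t,-cos t) in the stand-like x-z plane, y along +-y"""
    z=np.array([np.sin(t),0,-np.cos(t)]);y=np.array([0,flip,0.]);x=np.cross(y,z)
    return R.from_euler('z',yaw)*R.from_matrix(np.c_[x,y,z])
def W(p,f=ST): return T(np.atleast_2d(p)/1e3,f)[0]
def rel(Rt,grasp,base=None):
    """grasp point target (m, world) -> offset, twist in tool units"""
    s=observe() if base is None else base
    R0=R.from_rotvec(s['ee_rot']); p=np.array(grasp)+Rt.as_matrix()[:,2]*.002
    o=R0.inv().apply(p-s['position'])/.15; w=(R0.inv()*Rt).as_rotvec()/(2*np.pi)
    return o.round(3).tolist(),w.round(4).tolist()
def arc(a): return [58*np.cos(a),0,24+58*np.sin(a)]
E
python3 - <<'E'
from h import *
s=observe();M=R.from_rotvec(s['ee_rot']).as_matrix();print(M.round(2))
for f in(1,-1):
    Rt=tool(.3,.155,f);z=Rt.as_matrix()[:,2]
    g=W(arc(.47))
    print(f,rel(Rt,g-.1*z),rel(Rt,g))
E
```

```text
[[-0.98  0.22  0.  ]
 [ 0.22  0.98 -0.  ]
 [-0.   -0.   -1.  ]]
1 ([-3.294, -2.029, 0.666], [-0.009, -0.0472, -0.0597]) ([-3.477, -1.956, 1.303], [-0.009, -0.0472, -0.0597])
-1 ([-3.294, -2.029, 0.666], [-0.0658, 0.0126, 0.4354]) ([-3.477, -1.956, 1.303], [-0.0658, 0.0126, 0.4354])
```

Request:
jog_arm([
  {"offset":[-1,-0.6,-0.2],"twist":[0,0,0],"fingers":0.45},
  {"offset":[-1,-0.6,-0.2],"twist":[0,0,0],"fingers":0.45},
  {"offset":[-1,-0.6,-0.2],"twist":[0,0,0],"fingers":0.45},
], newtons=15)

```text
clock: 2.22
position: [0.2664, 0.4869, 0.2743]
ee_rot: [0.351, 3.121, 0.001]
force: [0.0, 0.4, 0.4]
width: 0.745
gripper_force: 0.0
```

Request:
jog_arm([
  {"offset":[-1,-0.6,0],"twist":[0,0,0],"fingers":0.45},
  {"offset":[-1,-0.6,0],"twist":[0,0,0],"fingers":0.45},
  {"offset":[-1,-0.6,0],"twist":[0,0,0],"fingers":0.45},
])

```text
clock: 2.6
position: [0.3928, 0.3655, 0.2741]
ee_rot: [0.352, 3.121, 0.001]
force: [0.3, 1.5, 0.9]
width: 0.727
gripper_force: 0.0
```

Request:
jog_arm([
  {"offset":[-0.9,-0.6,0],"twist":[-0.009,-0.047,-0.06],"fingers":0.45},
  {"offset":[-0.9,-0.6,0],"twist":[-0.009,-0.047,-0.06],"fingers":0.45},
  {"offset":[-0.9,-0.6,0],"twist":[-0.009,-0.047,-0.06],"fingers":0.45},
  {"offset":[-0.9,-0.6,0],"twist":[-0.009,-0.047,-0.06],"fingers":0.45},
])

```text
clock: 3.1
position: [0.5035, 0.2468, 0.2739]
ee_rot: [-0.217, 2.834, 0.032]
force: [-0.8, 0.4, 0.5]
width: 0.727
gripper_force: 0.0
```

```bash
python3 - <<'E'
from h import *
s=observe();print(s['clock'],s['joints'].round(2),s['width'])
Rt=tool(.3,.155);z=Rt.as_matrix()[:,2];g=W(arc(.47))
print(rel(Rt,g-.1*z),rel(Rt,g))
E
```

```text
3.1 [-0.8   0.15  0.19  1.94  0.15  0.79  1.01] 0.726997009484061
([-0.012, -0.334, 0.911], [-0.0002, -0.0001, -0.0003]) ([-0.012, -0.333, 1.578], [-0.0002, -0.0001, -0.0003])
```

Request:
jog_arm([
  {"offset":[-0.012,-0.33,0.35],"twist":[0,0,0],"fingers":0.45},
  {"offset":[-0.012,-0.334,0.9],"twist":[0,0,0],"fingers":0.45},
  {"offset":[-0.012,-0.334,0.9],"twist":[0,0,0],"fingers":0.45},
  {"offset":[-0.012,-0.334,0.9],"twist":[0,0,0],"fingers":0.45},
])

```text
clock: 3.6
position: [0.5504, 0.2074, 0.1432]
ee_rot: [-0.223, 2.839, 0.031]
force: [-0.4, 0.0, 0.2]
width: 0.726
gripper_force: 0.0
```

```bash
python3 - <<'E'
from h import *
s=observe()
Rt=tool(.3,.155);g=W(arc(.47));print(rel(Rt,g))
save('side','app.png')
E
```

```text
([-0.015, -0.027, 0.665], [-0.0001, -0.0009, 0.0003])
```

View pics/app.png

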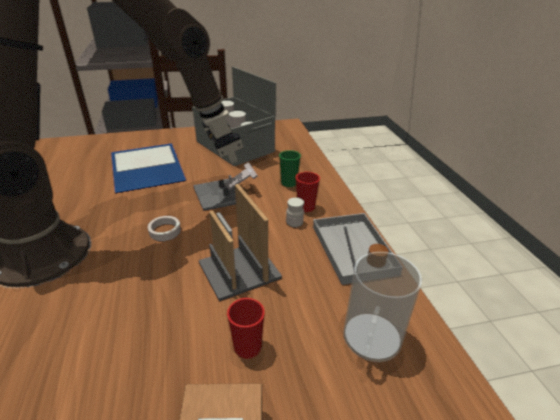

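The gripper hovers over the leg near (235,150), just above and behind the crossbar at (250,172), as planned. Descend and grip.

Request:
jog_arm([
  {"offset":[-0.013,-0.025,0.35],"twist":[0,0,0],"fingers":0.45},
  {"offset":[-0.015,-0.027,0.66],"twist":[0,0,0],"fingers":0.45},
  {"offset":[-0.015,-0.027,0.665],"twist":[0,0,0],"fingers":0.45},
  {"offset":[-0.015,-0.027,0.665],"twist":[0,0,0],"fingers":-0.5},
  {"offset":[-0.015,-0.027,0.665],"twist":[0,0,0],"fingers":-0.5},
  {"offset":[-0.015,-0.027,0.665],"twist":[0,0,0],"fingers":-0.5},
  {"offset":[-0.015,-0.027,0.665],"twist":[0,0,0],"fingers":-0.5},
])

```text
clock: 4.53
position: [0.5841, 0.2079, 0.0519]
ee_rot: [-0.222, 2.833, 0.034]
force: [2.0, -0.8, 4.1]
width: 0.432
gripper_force: 15.0
```

```bash
python3 - <<'E'
from h import *
s=observe();print(s['width']*92,s['force'],s['gripper_force'],s['joints'].round(2))
a0=.47
for i in range(1,11):
    a=a0+(1.36-a0)*i/10;t=.3+.45*i/10
    print(rel(tool(t,.155),W(arc(a)),s))
E
```

```text
39.70788115316722 [ 2.01817546 -0.80240452  4.10740539] 14.99697357416153 [-0.6   0.54  0.16  2.05  0.04  0.27  1.22]
([0.027, 0.004, -0.015], [0.0001, -0.007, 0.0002])
([0.037, 0.004, -0.048], [0.0001, -0.0141, 0.0002])
([0.05, 0.004, -0.08], [0.0001, -0.0213, 0.0002])
([0.065, 0.004, -0.11], [0.0001, -0.0285, 0.0002])
([0.083, 0.004, -0.14], [0.0001, -0.0356, 0.0002])
([0.103, 0.004, -0.167], [0.0001, -0.0428, 0.0002])
([0.126, 0.004, -0.192], [0.0001, -0.05, 0.0002])
([0.151, 0.004, -0.216], [0.0001, -0.0571, 0.0002])
([0.178, 0.004, -0.237], [0.0001, -0.0643, 0.0002])
([0.207, 0.004, -0.255], [0.0002, -0.0714, 0.0002])
```

```bash
python3 - <<'E'
from h import *
s=observe()
for i in range(1,9):
    a=.47+.7*i/8;t=.3+.12*i/8
    print(rel(tool(t,.155),W(arc(a)),s))
E
```

```text
([0.028, 0.004, -0.015], [0.0001, -0.0022, 0.0002])
([0.037, 0.004, -0.047], [0.0001, -0.0046, 0.0002])
([0.05, 0.004, -0.078], [0.0001, -0.007, 0.0002])
([0.065, 0.004, -0.108], [0.0001, -0.0094, 0.0002])
([0.083, 0.004, -0.137], [0.0001, -0.0118, 0.0002])
([0.103, 0.004, -0.164], [0.0001, -0.0141, 0.0002])
([0.126, 0.004, -0.189], [0.0001, -0.0165, 0.0002])
([0.151, 0.004, -0.212], [0.0001, -0.0189, 0.0002])
```

Request:
jog_arm([
  {"offset":[0.012,0,-0.015],"twist":[0,-0.002,0],"fingers":-0.5},
  {"offset":[0.022,0,-0.045],"twist":[0,-0.0046,0],"fingers":-0.5},
  {"offset":[0.036,0,-0.078],"twist":[0,-0.007,0],"fingers":-0.5},
  {"offset":[0.052,0,-0.108],"twist":[0,-0.0094,0],"fingers":-0.5},
  {"offset":[0.072,0,-0.137],"twist":[0,-0.0118,0],"fingers":-0.5},
  {"offset":[0.093,0,-0.164],"twist":[0,-0.014,0],"fingers":-0.5},
  {"offset":[0.117,0,-0.19],"twist":[0,-0.0165,0],"fingers":-0.5},
  {"offset":[0.143,0,-0.213],"twist":[0,-0.019,0],"fingers":-0.5},
  {"offset":[0.143,0,-0.213],"twist":[0,-0.019,0],"fingers":-0.5},
])

```text
clock: 5.65
position: [0.5555, 0.2035, 0.0763]
ee_rot: [-0.212, 2.712, 0.047]
force: [5.8, -3.6, -0.8]
width: 0.435
gripper_force: 15.0
```

```bash
python3 - <<'E'
from h import *
s=observe();print(s['width']*92,s['joints'].round(2),s['joint_efforts'].round(1))
im=save('side','lift.png')
cv2.imwrite('pics/lift_c.png',cv2.resize(im[110:230,170:330],None,fx=4,fy=4,interpolation=2)[...,::-1])
a=1.17
for i in range(0,5):
    print(i,rel(tool(.42+.1*i,.155),W(arc(a+.1*i)),s))
E
```

```text
40.04362381968306 [-0.66  0.45  0.16  2.2   0.68  0.12  0.54] [ -6.3 -53.9   1.3 -16.3  -4.7  -1.8   4.7]
0 ([0.014, 0.003, -0.001], [0.0002, 0.0003, 0.0001])
1 ([0.041, 0.003, -0.028], [0.0002, -0.0156, 0.0001])
2 ([0.07, 0.003, -0.053], [0.0002, -0.0315, 0.0001])
3 ([0.101, 0.003, -0.074], [0.0002, -0.0474, 0.0001])
4 ([0.134, 0.003, -0.092], [0.0002, -0.0633, 0.0])
```

View pics/lift_c.png

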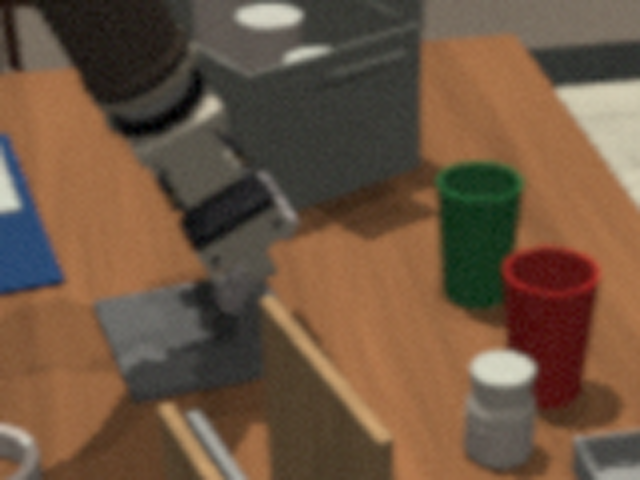

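Request:
jog_arm([
  {"offset":[0,0,0],"twist":[0,0,0],"fingers":0.4},
  {"offset":[0,0,0],"twist":[0,0,0],"fingers":0.4},
  {"offset":[0,0,0],"twist":[0,0,0],"fingers":0.4},
  {"offset":[0.02,0,-0.3],"twist":[0,0,0],"fingers":0.4},
  {"offset":[0.04,0,-0.7],"twist":[0,0,0],"fingers":0.4},
  {"offset":[0.04,0,-1],"twist":[0,0,0],"fingers":0.4},
  {"offset":[0.04,0,-1],"twist":[0,0,0],"fingers":0.4},
])

```text
clock: 6.58
position: [0.4882, 0.1938, 0.2126]
ee_rot: [-0.213, 2.711, 0.049]
force: [0.3, -0.2, -0.1]
width: 0.697
gripper_force: 0.0
```

```bash
python3 - <<'E'
from h import *
import pickle
s=observe();print(s['joints'].round(2))
Dn={}
for n in('side','top'):
    r=landmark_of('leg_bar',n);q=regions_of('leg_bar',n)
    print(n,[(round(d['conf'],2),(np.array(d['at'])[::-1]*[560,420]).round(1)) for d in r])
    for a in(.8,.9,1.0,1.1,1.2,1.3): print(a,proj(n,W([110*np.cos(a),0,24+110*np.sin(a)])).round(1), end=' ')
    print()
h=s['position'][2]
print(rel(tool(0,.155),W([95,0,230]),s),rel(tool(0,.155),W([95,0,116]),s))
E
```

```text
[-0.48  0.13 -0.13  2.19  0.43  0.48  0.77]
side [(0.5, array([236.8, 159.8]))]
0.8 [[246.1 161.9]] 0.9 [[243.6 160.3]] 1.0 [[240.9 159. ]] 1.1 [[238.  157.9]] 1.2 [[234.9 157.2]] 1.3 [[231.7 156.7]] 
top [(0.56, array([176.6, 196.9])), (0.4, array([318.2, 237.4]))]
0.8 [[175.6 205.5]] 0.9 [[175.5 208.4]] 1.0 [[175.5 211.5]] 1.1 [[175.5 214.9]] 1.2 [[175.7 218.6]] 1.3 [[176.1 222.4]] 
([-0.877, -0.005, 0.282], [0.0005, 0.0673, 0.0003]) ([-0.566, -0.007, 0.976], [0.0005, 0.0673, 0.0003])
```

Request:
jog_arm([
  {"offset":[-0.3,0,-0.1],"twist":[0,0.02,0],"fingers":-1},
  {"offset":[-0.6,0,0.1],"twist":[0,0.045,0],"fingers":-1},
  {"offset":[-0.877,0,0.28],"twist":[0,0.067,0],"fingers":-1},
  {"offset":[-0.877,0,0.28],"twist":[0,0.067,0],"fingers":-1},
  {"offset":[-0.877,0,0.28],"twist":[0,0.067,0],"fingers":-1},
])

```text
clock: 7.4
position: [0.6229, 0.2143, 0.2214]
ee_rot: [0.246, -3.125, 0.003]
force: [0.3, -0.5, 0.2]
width: 0.201
gripper_force: 0.0
```

```bash
python3 - <<'E'
from h import *
s=observe();print(s['joints'].round(2),s['width'])
for x in(95,0,-9,-14): print(x,rel(tool(0,.155),W([x,0,107]),s))
E
```

```text
[-0.33  0.52 -0.13  1.49  0.07  1.14  1.26] 0.2011122639136858
95 ([-0.013, 0.002, 0.776], [-0.0002, -0.0011, 0.0003])
0 ([0.62, 0.003, 0.78], [-0.0002, -0.0011, 0.0003])
-9 ([0.68, 0.003, 0.781], [-0.0002, -0.0011, 0.0003])
-14 ([0.714, 0.003, 0.781], [-0.0002, -0.0011, 0.0003])
```

Request:
jog_arm([
  {"offset":[-0.013,0,0.4],"twist":[0,-0.001,0],"fingers":-1},
  {"offset":[-0.013,0,0.78],"twist":[0,-0.001,0],"fingers":-1},
  {"offset":[-0.013,0,0.78],"twist":[0,-0.001,0],"fingers":-1},
  {"offset":[0.15,0,0.78],"twist":[0,-0.001,0],"fingers":-1},
  {"offset":[0.25,0,0.78],"twist":[0,-0.001,0],"fingers":-1},
  {"offset":[0.35,0,0.78],"twist":[0,-0.001,0],"fingers":-1},
  {"offset":[0.45,0,0.78],"twist":[0,-0.001,0],"fingers":-1},
  {"offset":[0.55,0,0.78],"twist":[0,-0.001,0],"fingers":-1},
  {"offset":[0.62,0,0.78],"twist":[0,-0.001,0],"fingers":-1},
  {"offset":[0.64,0,0.78],"twist":[0,-0.001,0],"fingers":-1},
  {"offset":[0.64,0,0.78],"twist":[0,-0.001,0],"fingers":-1},
])

```text
clock: 8.78
position: [0.5285, 0.1993, 0.1079]
ee_rot: [-0.246, 3.128, -0.0]
force: [0.7, -0.7, -0.0]
width: 0.003
gripper_force: 0.2
```

Request:
jog_arm([
  {"offset":[0.02,0,0],"twist":[0,0,0],"fingers":-1},
  {"offset":[0.04,0,0],"twist":[0,0,0],"fingers":-1},
  {"offset":[0.04,0,0],"twist":[0,0,0],"fingers":-1},
])

```text
clock: 9.15
position: [0.5235, 0.1984, 0.1077]
ee_rot: [-0.245, 3.127, 0.001]
force: [5.0, 1.3, -0.6]
width: 0.008
gripper_force: 2.0
```

```bash
python3 - <<'E'
from h import *
s=observe();print(s['force'],T(s['position'][None]-[ST[0],ST[1],0],[0,0,-ST[2]])*1e3)
im=save('side','push.png')
for a in (1.57,1.75,1.87): print(a,proj('side',[W([110*np.cos(a)+4*np.sin(a),y,24+110*np.sin(a)-4*np.cos(a)]) for y in(-45,45)]).round(1).tolist())
cv2.imwrite('pics/push_c.png',cv2.resize(im[110:230,170:330],None,fx=4,fy=4,interpolation=2)[...,::-1])
E
```

```text
[ 4.98224547  1.26069064 -0.63339324] [[ -6.88599445  -0.49421856 107.74889328]]
1.57 [[227.9, 163.2], [220.2, 150.9]]
1.75 [[221.7, 164.6], [214.3, 152.2]]
1.87 [[217.7, 166.1], [210.5, 153.5]]
```

View pics/push_c.png

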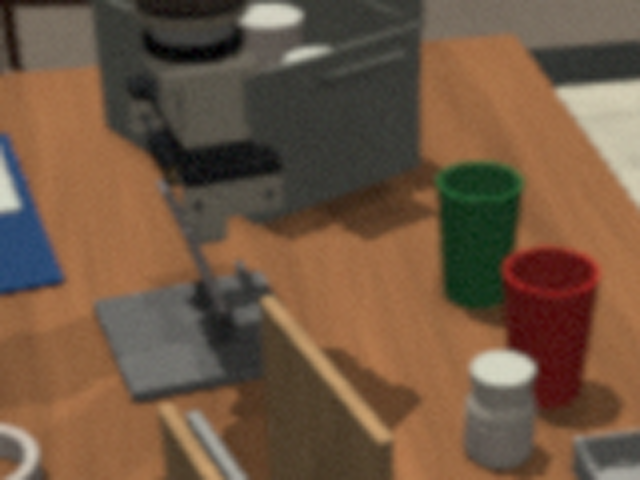

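Request:
jog_arm([
  {"offset":[0.025,0,0],"twist":[0,0,0],"fingers":-1},
  {"offset":[0.05,0,0],"twist":[0,0,0],"fingers":-1},
  {"offset":[0.05,0,0],"twist":[0,0,0],"fingers":-1},
])

```text
clock: 9.57
position: [0.5218, 0.1984, 0.1096]
ee_rot: [-0.243, 3.116, 0.005]
force: [21.3, 3.1, -5.9]
width: 0.007
gripper_force: 9.2
```

Request:
jog_arm([
  {"offset":[-0.3,0,0],"twist":[0,0,0],"fingers":-1},
  {"offset":[-0.3,0,-0.4],"twist":[0,0,0],"fingers":-0.3},
  {"offset":[-0.3,0,-0.8],"twist":[0,0,0],"fingers":0},
  {"offset":[-0.3,-0.3,-1],"twist":[0,0,0],"fingers":0},
  {"offset":[-0.3,-0.5,-1],"twist":[0,0,0],"fingers":0},
])

```text
clock: 10.2
position: [0.5717, 0.1287, 0.2604]
ee_rot: [-0.245, 3.125, 0.0]
force: [0.9, 1.3, -1.4]
width: 0.388
gripper_force: 0.0
```

```bash
cat >> h.py <<'E'
CH=np.array([.5565,-.1625,.25])
def btool(L,yaw,f):
    """tool holding the board: z=(sin L,-cos L), tool y along f*board x"""
    z=np.array([np.sin(L),0,-np.cos(L)]);y=f*np.array([np.cos(L),0,np.sin(L)])
    return R.from_euler('z',yaw)*R.from_matrix(np.c_[np.cross(y,z),y,z])
E
python3 - <<'E'
from h import *
s=observe();print(s['joints'].round(2),s['width'])
for f in(1,-1): print(f,rel(btool(0,.25,f),W([0,0,260],CH),s))
# leg check
from fit import fit
ms={n:[r for r in regions_of('stand',n)] for n in('side','top')}
for n in ms:
    print(n,[(r['conf'],r['region'].sum()) for r in ms[n]])
if ms['side']:
    m={'side':ms['side'][0]['region']}
    ig={'side':cv2.dilate(regions_of('chart_center','side')[0]['region'].astype(np.uint8),np.ones((5,5)))>0}
    print(fit(m,lambda p:[T(b,ST) for b in STAND+legbox(p[0])],[1.8],ig,[.1]))
E
```

```text
[-0.22  0.36 -0.12  1.65  0.05  1.13  1.37] 0.38799978716417494
1 ([0.402, -1.902, 0.014], [0.0007, 0.0009, 0.2351])
-1 ([0.402, -1.902, 0.014], [-0.0009, 0.0008, -0.2649])
side [(0.62, np.int64(1207))]
top []
(array([1.88300781]), np.float64(0.00468444315709424))
```

Request:
jog_arm([
  {"offset":[0.2,-0.95,-0.1],"twist":[0,0,0.12],"fingers":0.1},
  {"offset":[0.2,-0.95,-0.1],"twist":[0,0,0.12],"fingers":0.1},
  {"offset":[0.2,-0.95,-0.1],"twist":[0,0,0.12],"fingers":0.1},
  {"offset":[0.2,-0.95,-0.1],"twist":[0,0,0.12],"fingers":0.1},
  {"offset":[0.2,-0.95,-0.1],"twist":[0,0,0.12],"fingers":0.1},
])

```text
clock: 10.98
position: [0.5629, -0.014, 0.2721]
ee_rot: [0.92, 3.002, 0.002]
force: [-0.3, 0.3, 0.4]
width: 0.546
gripper_force: 0.0
```

```bash
python3 - <<'E'
from h import *
s=observe();print(s['joints'].round(2),s['width'])
print(rel(btool(0,.25,1),W([0,0,260],CH),s))
E
```

```text
[-0.12  0.31  0.07  1.69 -0.02  1.14  0.93] 0.5463147947279258
([-0.519, -0.844, 0.093], [0.0003, 0.0, 0.1156])
```

Request:
jog_arm([
  {"offset":[-0.519,-0.844,0],"twist":[0,0,0.1156],"fingers":0.1},
  {"offset":[-0.519,-0.844,0],"twist":[0,0,0.1156],"fingers":0.1},
  {"offset":[-0.519,-0.844,0],"twist":[0,0,0.1156],"fingers":0.1},
  {"offset":[-0.519,-0.844,0.05],"twist":[0,0,0.1156],"fingers":0.1},
  {"offset":[-0.519,-0.844,0.093],"twist":[0,0,0.1156],"fingers":0.1},
  {"offset":[-0.519,-0.844,0.093],"twist":[0,0,0.1156],"fingers":0.1},
])

```text
clock: 11.72
position: [0.5566, -0.1623, 0.2579]
ee_rot: [1.921, 2.485, 0.003]
force: [-0.5, -0.2, -0.2]
width: 0.548
gripper_force: 0.0
```

```bash
python3 - <<'E'
from h import *
s=observe();print(s['joints'].round(2),s['width'])
print(rel(btool(0,.25,1),W([0,0,190],CH),s))
E
```

```text
[-0.    0.35  0.26  1.68 -0.1   1.12  0.55] 0.5483775952857529
([-0.001, -0.002, 0.466], [0.0003, -0.0001, 0.0008])
```

Request:
jog_arm([
  {"offset":[0,0,0.25],"twist":[0,0,0],"fingers":0.1},
  {"offset":[0,0,0.466],"twist":[0,0,0],"fingers":0.1},
  {"offset":[0,0,0.466],"twist":[0,0,0],"fingers":0.1},
  {"offset":[0,0,0.466],"twist":[0,0,0],"fingers":-1},
  {"offset":[0,0,0.466],"twist":[0,0,0],"fingers":-1},
  {"offset":[0,0,0.466],"twist":[0,0,0],"fingers":-1},
  {"offset":[0,0,0.466],"twist":[0,0,0],"fingers":-1},
  {"offset":[0,0,0.466],"twist":[0,0,0],"fingers":-1},
], newtons=40)

```text
clock: 12.72
position: [0.557, -0.1638, 0.1892]
ee_rot: [1.929, 2.476, 0.004]
force: [0.2, 0.1, 3.5]
width: 0.103
gripper_force: 40.0
```

Request:
jog_arm([
  {"offset":[0,0,-0.1],"twist":[0,0,0],"fingers":-1},
  {"offset":[0,0,-0.3],"twist":[0,0,0],"fingers":-1},
  {"offset":[0,0,-0.55],"twist":[0,0,0],"fingers":-1},
  {"offset":[0,0,-0.8],"twist":[0,0,0],"fingers":-1},
  {"offset":[0,0,-1],"twist":[0,0,0],"fingers":-1},
  {"offset":[0,0,-1],"twist":[0,0,0],"fingers":-1},
])

```text
clock: 13.48
position: [0.5574, -0.1643, 0.3421]
ee_rot: [1.926, 2.473, 0.008]
force: [-0.4, -0.4, -1.9]
width: 0.108
gripper_force: 40.0
```

```bash
python3 - <<'E'
from h import *
s=observe();print(s['joints'].round(2),s['force'],s['width']*92)
im=save('side','held.png')
R0=R.from_rotvec(s['ee_rot']).as_matrix();g=s['position']-.002*R0[:,2]
from fit import fit
rr=regions_of('chart_center','side');print([(r['conf'],r['region'].sum()) for r in rr])
m=rr[0]['region']
# board model in tool frame: slide along tool x (u), depth of top edge (d), roll about tool y
def mod(p):
    b=box(-85,85,-5,5,0,190)   # x width, y thickness, z down
    b=R.from_euler('y',p[2]).apply(b+[p[0],0,p[1]])
    return [g+b@R0.T]
up=np.zeros_like(m); top=int(np.where(m)[0].min()); 
print(fit({'side':m},mod,[0,-.012,0],{},[.01,.005,.05]))
k,_=cv2.findContours(m.astype(np.uint8),0,2)
o=cv2.drawContours(im.copy(),k,-1,(255,255,0),1)[60:330,100:460]
cv2.imwrite('pics/held_c.png',cv2.resize(o,None,fx=2.2,fy=2.2)[...,::-1])
E
```

```text
[-0.01  0.29  0.28  1.55 -0.09  1.3   0.53] [-0.37597302 -0.36786867 -1.85021305] 9.950435800662104
[(0.84, np.int64(2139))]
(array([ 0.01173372, -0.00632322, -0.06186357]), np.float64(0.14970803999537083))
```

View pics/held_c.png

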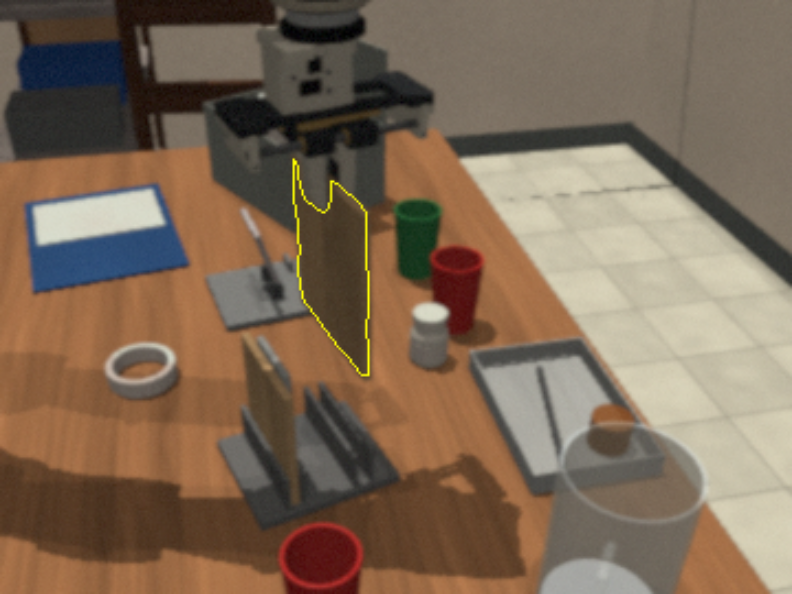

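```bash
cat > held.py <<'E'
from h import *
from fit import fit
def held(cams=('side',),rad=20):
    s=observe();R0=R.from_rotvec(s['ee_rot']).as_matrix();g=s['position']-.002*R0[:,2]
    def mod(p): return [g+R.from_euler('xyz',[p[3],p[2],0]).apply(box(-85,85,-5,5,0,190)+[p[0],0,p[1]])@R0.T]
    ms={};ig={}
    for n in cams:
        get_image(n);rr=regions_of('chart_center',n)
        if not rr: continue
        ms[n]=rr[0]['region'];i=np.zeros((420,560),np.uint8);c=proj(n,g)[0]
        cv2.circle(i,tuple(int(v) for v in c),rad,1,-1);cv2.rectangle(i,(int(c[0])-rad,0),(int(c[0])+rad,int(c[1])),1,-1);ig[n]=i>0
    return fit(ms,mod,[0,-.012,0,0],ig,[.01,.005,.05,.03])
if __name__=='__main__': print(held())
E
python3 held.py; python3 - <<'E'
from h import *
s=observe()
L=.0
print(rel(btool(0,.155,1),W([16,0,345]),s))
E
```

```text
(array([ 0.00404158, -0.00957621,  0.00538524, -0.00998493]), np.float64(0.0011567949141243995))
([2.382, 0.534, -0.033], [0.0003, -0.0001, 0.0147])
```

Request:
jog_arm([
  {"offset":[0.35,0.1,-0.05],"twist":[0,0,0.005],"fingers":-1},
  {"offset":[0.75,0.2,-0.1],"twist":[0,0,0.005],"fingers":-1},
  {"offset":[1,0.25,-0.1],"twist":[0,0,0.005],"fingers":-1},
])

```text
clock: 14.05
position: [0.5556, -0.0057, 0.3533]
ee_rot: [1.965, 2.45, 0.004]
force: [-0.5, -0.7, -1.0]
width: 0.106
gripper_force: 40.0
```

Request:
jog_arm([
  {"offset":[0.4,0.1,0],"twist":[0,0,0.005],"fingers":-1},
  {"offset":[0.75,0.2,0],"twist":[0,0,0.005],"fingers":-1},
  {"offset":[1,0.25,0],"twist":[0,0,0.005],"fingers":-1},
  {"offset":[1,0.25,0],"twist":[0,0,0.005],"fingers":-1},
])

```text
clock: 14.55
position: [0.5593, 0.1496, 0.3523]
ee_rot: [-1.999, -2.423, -0.002]
force: [-0.1, -0.7, -1.4]
width: 0.105
gripper_force: 40.0
```

```bash
python3 - <<'E'
from h import *
s=observe();print(s['joints'].round(2))
L=.34
for h in (150,60,25): 
    # foot centre at (x 19,0,12+h) ; board centre at +3.5mm tool x
    for L in(0,.36):
        f=np.array([19,-3.5,12+h]);g=f+179*np.array([-np.sin(L),0,np.cos(L)])
        print(h,L,rel(btool(L,.155,1),W(g),s))
E
```

```text
[-0.46  0.29  0.14  1.52 -0.04  1.33 -0.12]
150 0 ([0.339, -0.001, 0.089], [0.0001, -0.0001, 0.0057])
150 0.36 ([0.353, -0.416, 0.165], [-0.0572, -0.0012, 0.0056])
60 0 ([0.338, -0.001, 0.689], [0.0001, -0.0001, 0.0057])
60 0.36 ([0.353, -0.417, 0.765], [-0.0572, -0.0012, 0.0056])
25 0 ([0.338, -0.002, 0.923], [0.0001, -0.0001, 0.0057])
25 0.36 ([0.353, -0.417, 0.998], [-0.0572, -0.0012, 0.0056])
```

Request:
jog_arm([
  {"offset":[0.15,-0.1,0],"twist":[-0.015,0,0.003],"fingers":-1},
  {"offset":[0.34,-0.25,0.1],"twist":[-0.035,-0.001,0.0056],"fingers":-1},
  {"offset":[0.35,-0.383,0.3],"twist":[-0.0525,-0.001,0.0056],"fingers":-1},
  {"offset":[0.35,-0.383,0.6],"twist":[-0.0525,-0.001,0.0056],"fingers":-1},
  {"offset":[0.35,-0.383,0.75],"twist":[-0.0525,-0.001,0.0056],"fingers":-1},
  {"offset":[0.35,-0.383,0.75],"twist":[-0.0525,-0.001,0.0056],"fingers":-1},
])

```text
clock: 15.3
position: [0.4935, 0.1846, 0.2391]
ee_rot: [1.895, 2.199, 0.362]
force: [-0.5, 0.0, -1.5]
width: 0.106
gripper_force: 40.0
```

```bash
python3 - <<'E'
from h import *
from held import held
s=observe();print(s['joints'].round(2),s['force'])
p,e=held(('side','top'));print(p,e);p1,e1=held(('side',));print(p1,e1)
R0=R.from_rotvec(s['ee_rot']).as_matrix();g=s['position']-.002*R0[:,2]
def foot(p): 
    f=g+R0@R.from_euler('xyz',[p[3],p[2],0]).apply([p[0],0,p[1]+.19]); return T((f-[ST[0],ST[1],0])[None],[0,0,-ST[2]])[0]*1e3
for q in(p,p1,[.0035,-.011,0,0]): print(foot(q))
print('axes in stand',(R.from_euler('z',-.155).as_matrix()@R0).round(3))
im=save('side','pl.png');cv2.imwrite('pics/pl_c.png',cv2.resize(im[60:230,130:350],None,fx=3.5,fy=3.5,interpolation=2)[...,::-1])
E
```

```text
[-0.62  0.12  0.08  2.09  0.2   0.64 -0.53] [-0.52065435  0.04244052 -1.45867982]
[ 0.00500407 -0.00454597 -0.0015893  -0.00119413] 0.08975961181333106
[ 0.01332771 -0.01816724  0.16090284 -0.00429924] 0.019792920340466046
[20.84899598 -5.76285974 65.54220834]
[15.78605219 30.30054473 82.62284849]
[18.54342629 -6.93770776 71.58936578]
axes in stand [[ 0.007  0.946  0.323]
 [ 1.    -0.006 -0.005]
 [-0.003  0.323 -0.946]]
```

View pics/pl_c.png

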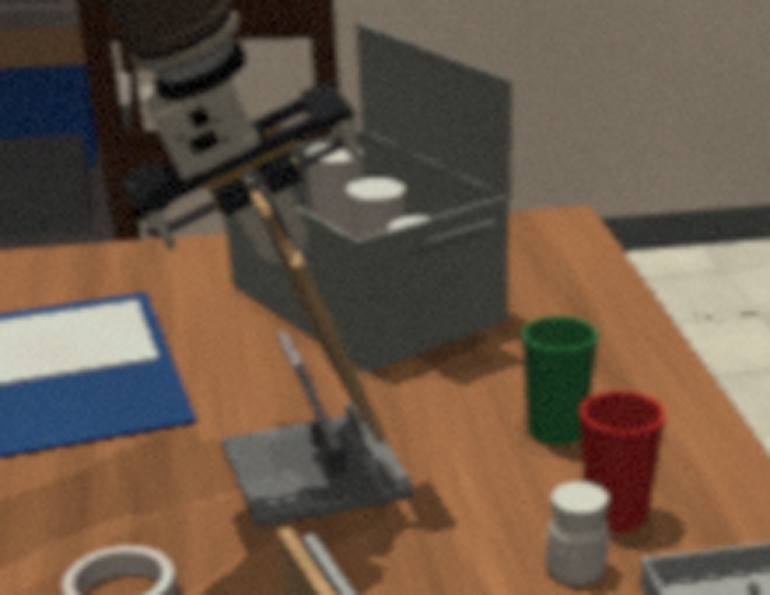

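Request:
jog_arm([
  {"offset":[0.02,0,0],"twist":[0,0,0],"fingers":-1},
  {"offset":[0.042,-0.04,0.12],"twist":[0,0,0],"fingers":-1},
  {"offset":[0.042,-0.08,0.24],"twist":[0,0,0],"fingers":-1},
  {"offset":[0.042,-0.108,0.315],"twist":[0,0,0],"fingers":-1},
  {"offset":[0.042,-0.108,0.315],"twist":[0,0,0],"fingers":-1},
  {"offset":[0.042,-0.108,0.315],"twist":[0,0,0],"fingers":-1},
])

```text
clock: 16.4
position: [0.4944, 0.1929, 0.1919]
ee_rot: [1.892, 2.198, 0.37]
force: [1.1, -1.2, -1.2]
width: 0.106
gripper_force: 40.0
```

```bash
cat > ft.py <<'E'
from h import *
s=observe();R0=R.from_rotvec(s['ee_rot']).as_matrix();g=s['position']-.002*R0[:,2]
f=g+R0@[.0035,0,.179];print('foot',T((f-[ST[0],ST[1],0])[None],[0,0,-ST[2]])[0]*1e3)
print('axes in stand',(R.from_euler('z',-.155).as_matrix()@R0).round(3)[:,2],s['joints'].round(2),s['force'].round(1))
E
python3 ft.py; python3 - <<'E'
from h import *
import pickle
im=save('top','pt.png')
rr=regions_of('chart_center','top');print([(r['conf'],r['region'].sum()) for r in rr])
L=.33
def edge(f): # printed-face top and bottom corners
    return [proj('top',W(np.array(f)+[5*np.cos(L)-h*np.sin(L),y,5*np.sin(L)+h*np.cos(L)]))[0].round(1).tolist() for h in(0,190) for y in(-85,85)]
print(edge([18.5,0,21]))
o=cv2.resize(im[180:290,120:270],None,fx=5,fy=5,interpolation=2)
for u,v in edge([18.5,0,21]): cv2.circle(o,(int((u-120+.5)*5),int((v-180+.5)*5)),3,(255,0,255),1)
cv2.imwrite('pics/pt_c.png',o[...,::-1])
E
```

```text
foot [21.59677597  1.63420375 24.74121954]
axes in stand [ 0.328 -0.002 -0.945] [-0.64  0.19  0.09  2.15  0.23  0.51 -0.59] [ 1.1 -1.2 -1.2]
[(0.65, np.int64(940))]
[[213.8, 221.1], [155.0, 230.7], [207.5, 242.7], [140.4, 253.6]]
```

View pics/pt_c.png

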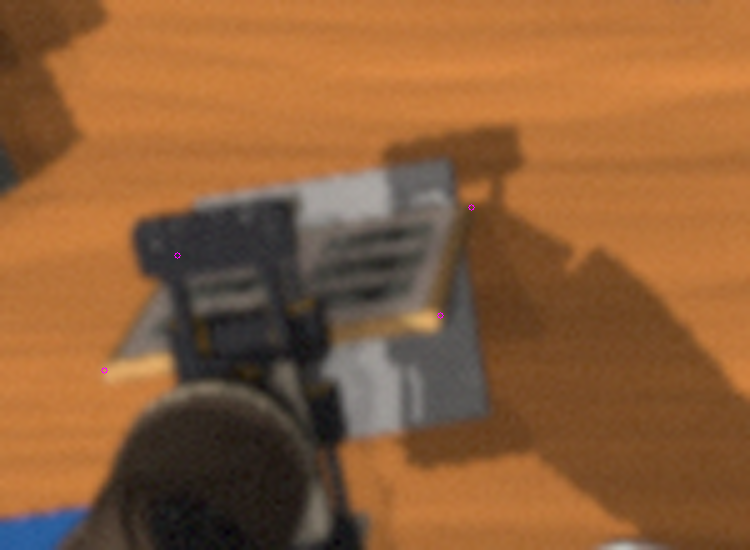

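Request:
jog_arm([
  {"offset":[0,-0.02,0.02],"twist":[0,0,0],"fingers":-1},
  {"offset":[0,-0.03,0.045],"twist":[0,0,0],"fingers":-1},
  {"offset":[0,-0.037,0.063],"twist":[0,0,0],"fingers":-1},
  {"offset":[0,-0.037,0.063],"twist":[0,0,0],"fingers":-1},
])

```text
clock: 17.0
position: [0.4923, 0.1925, 0.1809]
ee_rot: [1.892, 2.198, 0.371]
force: [-0.1, -1.4, 3.7]
width: 0.103
gripper_force: 40.0
```

```bash
python3 ft.py
```

```text
foot [19.4691485   1.56209005 13.69913418]
axes in stand [ 0.328 -0.002 -0.945] [-0.64  0.2   0.09  2.16  0.24  0.48 -0.61] [-0.1 -1.4  3.7]
```

Request:
jog_arm([
  {"offset":[0,-0.012,0],"twist":[-0.0015,0,0],"fingers":-1},
  {"offset":[0,-0.022,0],"twist":[-0.003,0,0],"fingers":-1},
  {"offset":[0,-0.022,0],"twist":[-0.003,0,0],"fingers":-1},
])

```text
clock: 17.38
position: [0.4889, 0.192, 0.1798]
ee_rot: [1.882, 2.187, 0.39]
force: [-1.0, -0.8, 3.8]
width: 0.106
gripper_force: 40.0
```

```bash
python3 ft.py
```

```text
foot [19.24670846  1.58293391 13.7167042 ]
axes in stand [ 0.346 -0.002 -0.938] [-0.66  0.19  0.1   2.19  0.28  0.45 -0.65] [-1.  -0.8  3.8]
```

Request:
jog_arm([
  {"offset":[0,0,0],"twist":[0,0,0],"fingers":-0.65},
  {"offset":[0,0,0],"twist":[0,0,0],"fingers":-0.5},
  {"offset":[0,0,0],"twist":[0,0,0],"fingers":-0.3},
  {"offset":[0,0,0],"twist":[0,0,0],"fingers":0},
  {"offset":[0,0,0],"twist":[0,0,0],"fingers":0},
  {"offset":[0,0,-0.1],"twist":[0,0,0],"fingers":0},
  {"offset":[0,0,-0.3],"twist":[0,0,0],"fingers":0},
  {"offset":[0,0,-0.6],"twist":[0,0,0],"fingers":0},
  {"offset":[0,0,-0.9],"twist":[0,0,0],"fingers":0},
  {"offset":[0,0,-0.9],"twist":[0,0,0],"fingers":0},
])

```text
clock: 18.62
position: [0.4434, 0.186, 0.3097]
ee_rot: [1.881, 2.185, 0.398]
force: [-0.4, -0.7, -1.2]
width: 0.5
gripper_force: 0.0
```

Request:
jog_arm([
  {"offset":[0,-0.5,-0.5],"twist":[0,0,0],"fingers":0},
  {"offset":[0,-1,-0.5],"twist":[0.02,0,0],"fingers":0},
  {"offset":[0,-1,-0.5],"twist":[0.03,0,0],"fingers":0},
  {"offset":[0,-1,-0.5],"twist":[0.03,0,0],"fingers":0},
])

```text
clock: 19.12
position: [0.2763, 0.1598, 0.324]
ee_rot: [1.975, 2.297, 0.186]
force: [0.0, 0.4, 0.0]
width: 0.502
gripper_force: 0.0
```

```bash
python3 - <<'E'
from h import *
from fit import fit
s=observe();print(s['position'],s['force'],s['clock'])
ims={n:get_image(n) for n in('side','top')}
ms={}
for n in ims:
    r=regions_of('chart_center',n)
    print(n,[(round(q['conf'],2),q['region'].sum()) for q in r])
    if r: ms[n]=r[0]['region']
def mod(p):
    L=p[3];b=box(-5,5,-85,85,0,190)@np.array([[np.cos(L),0,np.sin(L)],[0,1,0],[-np.sin(L),0,np.cos(L)]])
    return [T(T(b,[0,0,p[2]])+[p[0],p[1],.0137],ST)]
for k in (['side','top'],['top'],['side']):
    if all(q in ms for q in k): print(k,fit({q:ms[q] for q in k},mod,[.019,0,0,.35],{},[.005,.005,.05,.05]))
a=cv2.resize(ims['side'][110:260,170:350],(400,333),interpolation=2);b=cv2.resize(ims['top'][130:290,110:302],(400,333),interpolation=2)
cv2.imwrite('pics/fin.png',np.hstack([a,b])[...,::-1])
E
```

```text
[0.27629    0.15984228 0.32401871] [0.00758854 0.36534626 0.03935051] 19.125
side [(0.75, np.int64(307))]
top [(0.69, np.int64(1648))]
['side', 'top'] (array([ 0.01928259,  0.00071211, -0.00292668,  0.35188439]), np.float64(0.0412742703802231))
['top'] (array([2.00426013e-02, 2.51507236e-04, 6.24670011e-03, 3.47605434e-01]), np.float64(0.0036320475366640364))
['side'] (array([ 0.01927428,  0.00235264, -0.00162892,  0.35377311]), np.float64(0.032185657585686936))
```

View pics/fin.png

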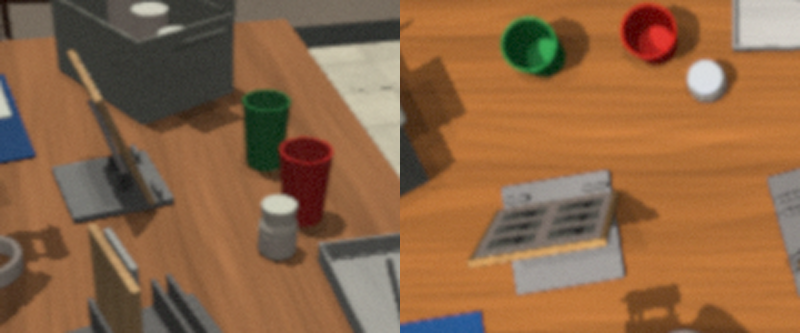

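The chart stands on the stand, leaning on the leg with its printed panels to the front. It is within 1 mm of the middle and 0.4° of square. The cups, jar and clipboard are still in place.

```bash
python3 -c "
from cell import *
print(sign_off())"
```

```text
the job is handed in; nothing more can be done
None
```

The job is handed in: the leg is back at its stop and the first-aid chart leans on it, foot behind the lips, centred and square with the printed side to the front; the clipboard, cups and jar are still in place, and the clock read about 19 s of the 56 s allowed.

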